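# Slide a ground jaw across the bench demagnetiser

## Task

Demagnetise the ground steel jaw that lies on the green loading apron of the bench demagnetiser: using the fingertips only, push it slowly down the lane between the two dark guide rails, right across the brass plate, until the whole jaw lies clear of the plate on the black run-out. The jaw's ground sides must not be scratched, so neither the jaw nor the hand may touch either rail; do not grasp, lift or tip the jaw, and leave everything else on the bench where it is.

Things in the scene. Friction and masses are not known exactly. Their poses are not given: they have to be found in the camera images.
- station: Bench demagnetiser with its slide bed, fixed. Origin at bench height; y runs along the lane in the push direction, x across it away from the robot, z up. The bed is flat and flush, 62 mm above the bench, lane middle at x = 0: green open apron y -240 to -60 mm, x -110 to 110; brass plate y -58 to 78; black run-out y 78 to 235; then a red end stop 12 mm high (may be touched).
- rail_near: Dark steel guide rail on the robot's side of the lane, 10 mm wide, 285 mm long, standing 16 mm above the bed. Origin in the middle of its underside at bed height, at x = -46, y = 92.5 mm of the station; it reaches from y = -50 to 235 mm, inner face at x = -41 mm. Not to be touched.
- rail_far: The matching guide rail on the other side: origin at x = 46 mm, y = 92.5 mm of the station, inner face at x = 41 mm, same length and height. The clear width between the rails is 82 mm. Not to be touched.
- lane_mouth (a point): Middle of the lane at bed height, at y = -50 mm of the station, where the rails begin. Axes as the station's.
- plate_centre (a point): Middle of the brass demagnetiser plate at bed height, at y = 10 mm of the station; the plate is 136 mm long along the lane, with a thin black pole line across it, flush. Its blue housing is 150 mm wide and below bed level. Axes as the station's.
- runout_centre (a point): Middle of the black run-out at bed height, at y = 156.5 mm of the station. Axes as the station's.
- jaw_centre (a point): Centre (half-way up) of the jaw to be pushed: a bright steel block 62 mm wide (its x), 104 mm long (its y), 20 mm high, about 0.9 kg. A 12 mm wide step along its +x side leaves that edge 15 mm high; two dark bolt holes in its top. It lies loose on the apron, its length roughly along the lane, up to 28 mm off the lane's middle and 0.25 rad askew.
- spare_jaw: Bystander: a second jaw of the same shape lying on the bench (not on the station), to the left, right or beyond the station; origin centre of its underside. Leave it.
- collet: Bystander: a small steel collet, 33 mm across and 37 mm high, standing on the bench between the robot and the station, below bed level; origin centre of its foot.
- chuck: Bystander: a dark steel collet chuck, 63 mm across, 60 mm high, standing on the bench to the left, right or beyond the station; origin centre of its foot.
- drill_block: Bystander: a white plastic block 55 mm square with drills standing in it, 101 mm high in all, on the bench to the left, right or beyond the station; origin centre of its underside.
- spanner: Bystander: a steel spanner 170 mm long lying on the bench to the right; origin at its middle.
- spray_can: Bystander: a spray can, 53 mm across, 150 mm high, standing on the bench to the left of the station's end stop; origin centre of its foot.
- blue_bin: Bystander: an open blue plastic bin 150 x 100 x 70 mm on the bench at the left; origin centre of its underside.
Mind the look-alikes: they are no part of the job. What is shaped like the part that bears jaw_centre but blue, pink or red is not meant.

How it is judged (in metres and radians):
On the way:
1. the jaw passes over the brass plate inside the lane, flat on the bed (y of jaw_centre in the frame of station between -0.035 and 0.06 m and x of jaw_centre in the frame of station between -0.012 and 0.012 m and z of jaw_centre in the frame of station below 0.076 m), for 0.1 s.
At the end, for the whole second after the job is handed in: The jaw lies flat and at rest between the rails with its whole length past the brass plate (its centre 130 to 186 mm along the station's y, so its rear end is at or past the plate's far edge at 78 mm), touching neither rail; every bystander is within 15 mm of where it stood (y of jaw_centre in the frame of station between 0.13 and 0.186 m and x of jaw_centre in the frame of station between -0.011 and 0.011 m and z of jaw_centre in the frame of station between 0.068 and 0.076 m and angle between jaw_centre's own z axis and vertical below 0.06 rad and linear speed of jaw below 0.01 m/s and distance of each of spare_jaw, collet, chuck, drill_block, spanner, spray_can, blue_bin from where it was at the start of the episode below 0.015 m).
It fails at once if the jaw, the hand or anything else touches a guide rail (contact force between any of rail_near, rail_far and anything else above 0.3 N).
It fails at once if the jaw is lifted off the bed (more than 5 mm) (z of jaw_centre in the frame of station above 0.077 m).
It fails at once if the jaw is tipped (more than 0.1 rad) or falls off the bed (angle between jaw_centre's own z axis and vertical above 0.1 rad or z of jaw_centre in the frame of station below 0.064 m).
It fails at once if the jaw is shoved faster than 0.25 m/s (linear speed of jaw above 0.25 m/s).
It fails at once if a bystander is moved more than 15 mm (distance of any of spare_jaw, collet, chuck, drill_block, spanner, spray_can, blue_bin from where it was at the start of the episode above 0.015 m).
It also fails if it takes over 67 s, if anything falls off the work surface, if the arm or the gripper's body presses on something with over 40 N, if the wrist force passes 120 N, or if a joint passes its speed limit or range.

## Robot

A 6-joint arm with a two-finger parallel gripper is mounted at the origin on the work surface. World frame = base frame: x ahead of the robot, y to its left, z up, the work surface at z = 0. Lengths are in m, angles in degrees, forces in N, time in s.
With the tool pointing down it reaches from about 0.2 to 0.875 m from the base axis. Payload 3.4 kg.
Tool frame: the origin (TCP) lies on the centre line of the jaws, within the pads' length; the fingertips stand env.nose_length ahead of it and the grasp point (between the pads) lies 3 mm ahead of it (env.nose_length is the distance from the TCP to the fingertips, in m); z points along the fingers, x is the direction in which the jaws open and shut, and the axes are right-handed (so a half turn about z gives the same grasp; the last joint's range is limited). The gripper opens to 94 mm and grips with 3 to 60 N. Pads are 16 mm wide; open, the fingers measure 119 mm over their backs; the gripper's body (75 mm by 177 mm) begins 78 mm behind the grasp point.
Start: joints at [65.26, 15.808, 86.224, -0, 77.962, -6.933], TCP at [0.176, 0.547, 0.227] pointing down, gripper open.
Joint ranges: [-165.64, 165.64], [-43.16, 119.46], [12.63, 154.43], [-67.54, 247.53], [6.08, 155.33], [-154.97, 154.97]. Speed limits (degrees/s): [147.25, 147.25, 180, 180, 180, 180].

## Interface

Orientations are given as a 3x3 rotation matrix whose columns are the frame's x, y, z axes.
In Python, from workcell import env gives the robot as it stands. The module is installed in compiled form; this text tells all that it offers.
- The arm moves only by the tool step_arm, never from a script. Its argument "rows" is a list of rows, each a list of 2 entries, a list of its own where there are three numbers: the shift along the world's x, y, z in cm, then the turn, a rotation vector about the world's x, y, z in rad. In form: [[[x, y, z], [wx, wy, wz]], ...]. A call has 1 to 12 rows; each row shifts and turns the commanded pose from where the row before left it; what a row does not reach is not made up. A row lasts 1/8 s, in which the tool goes at most 62.5 mm and 10.7 degrees, less where a joint would pass 70% of its speed; a pose out of reach is approached as far as the arm can. A call with a gripper value outside its range is refused whole. "hand" is the opening, from 0 (shut) to 1 (fully open), set as the call begins (left out, the last holds). The fingers move at their own pace and stop on an object; "newtons" is the grip in N (left out, the last holds). Time passes only in rows, so rows that do not move let the fingers close. It gives the time, the measured TCP pose, the force and the opening at its end, in the units of the state.
- env.read_state(): the state, without advancing time (a new reading comes with each control period).
- env.get_image(name): name is "side" or "top"; returns (picture, depth): 400x640x3 uint8, red, green, blue; 400x640 float32, m along the optical axis (not along the pixel's ray), 0 where there is no reading.
- env.camera_model(name): a dict with "fov_y" (degrees; the focal length in pixels is half the picture's height over the tangent of half this angle, whatever the lens; pixels are square), "cx", "cy" (the principal point, pixels), "R" (3x3) and "t" (3): a world point X has camera coordinates R X + t. Camera axes: x right, y down, z forward; pixel columns grow to the right and rows downward; lengths in m; the calibration is good to about 2 mm. A picture is of the moment at which its call begins. camera_model takes no time and is no camera call.
- env.hand_in(): hands the job in, once; it reports no verdict.
The state is a dict: "t": time; "joint_positions": joint angles; "qvel": joint speeds; "joint_torque": joint torques, N m; "eef_pos": TCP position; "tool_rot": TCP orientation; "contact_force": force on the tool from outside, world axes, zero at the start; "ft_torque": the same for the moment, N m; "grip_width": finger opening in m.
Only numpy, scipy, OpenCV 4.12 (cv2) and the standard library are available. Lean on these libraries where they do the work, as an engineer would, in place of code of your own. Each camera call takes 0.05 s, during which the arm holds its last target. There are 200 camera calls.

## Working session

There is one attempt and no reset: what is moved stays moved. The work goes in short steps, Python scripts to look and compute and a tool call to move; the robot and the scene stay as the last step left them, time stands still between calls to the robot, and variables do not carry over. Pictures are saved under pics/ and viewed, about 8 in all and at most 12, crops included, and the job is handed in when it is done.

Besides the shell and the picture viewer there is one more tool, called as name(argument=value, ...), one argument or row to a line, values as JSON. step_arm: Moves the arm, as the interface text tells. Its arguments: {"type":"object","properties":{"rows":{"type":"array","items":{"type":"array"}},"hand":{"type":"number"},"newtons":{"type":"number"}},"required":["rows"]}

```bash
mkdir -p pics; cat > h.py <<'E'
import numpy as np, cv2
from workcell import env
def snap(n,f):
    p,d=env.get_image(n); cv2.imwrite(f'pics/{f}.png',p[:,:,::-1]); np.savez(f'pics/{f}.npz',p=p,d=d); return p,d
def K(n):
    m=env.camera_model(n); f=200/np.tan(np.radians(m['fov_y'])/2); return m,f
def ray(n,u,v):
    m,f=K(n); R=np.array(m['R']);t=np.array(m['t']); d=R.T@np.array([(u-m['cx'])/f,(v-m['cy'])/f,1]); return -R.T@t,d
def atz(n,u,v,z):
    c,d=ray(n,u,v); return c+d*(z-c[2])/d[2]
def dep(n,u,v,d):
    c,r=ray(n,u,v); return c+r*d[int(round(v)),int(round(u))]
E
python3 - <<'E'
from h import *
for n in('top','side'):
    snap(n,n+'0'); print(env.camera_model(n))
s=env.read_state(); print(s, env.nose_length)
E
```

```text
{'fov_y': 56.8492616028604, 'cx': 315.01670070940264, 'cy': 201.2934468496779, 'R': array([[-0.02586082, -0.99958264, -0.01287514],
       [-0.99215882,  0.02723991, -0.12197892],
       [ 0.12227873,  0.00961971, -0.99244918]]), 't': array([0.00900022, 0.50226012, 1.20492982])}
{'fov_y': 51.3639614724389, 'cx': 319.7726297679674, 'cy': 201.12399218443446, 'R': array([[ 0.92795262, -0.37232565,  0.01665985],
       [-0.19771096, -0.52966577, -0.82484214],
       [ 0.31593404,  0.76212058, -0.5651176 ]]), 't': array([-0.48082725,  0.1748327 ,  1.01022752])}
{'t': 0.1, 'joint_positions': array([ 6.52606180e+01,  1.58427717e+01,  8.62834382e+01, -1.15985862e-03,
        7.79612088e+01, -6.93045045e+00]), 'qvel': array([ 0.03518656, -0.04726052, -0.17827546,  0.10964679, -0.05123304,
       -0.02664545]), 'joint_torque': array([ 2.06975819e-03, -4.05454445e+01, -2.37781209e+01,  7.01739639e-02,
        2.99988384e-02, -4.07345283e-05]), 'eef_pos': array([0.17566741, 0.5470542 , 0.22673491]), 'tool_rot': array([[ 3.05839220e-01,  9.52082973e-01, -6.20528950e-04],
       [ 9.52081966e-01, -3.05839805e-01, -1.39399602e-03],
       [-1.51698233e-03, -1.64455767e-04, -9.99998836e-01]]), 'contact_force': array([-0.4123653 , -0.57017044, -0.56946596]), 'ft_torque': array([-0.02498107, -0.06173412,  0.03256854]), 'grip_width': 0.0941504528073825} 0.022
```

View pics/top0.png

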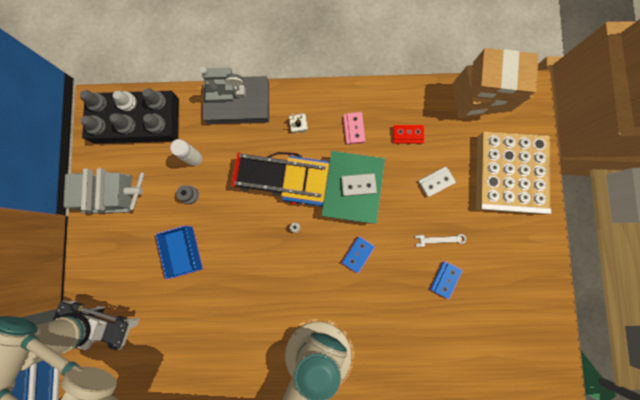

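View pics/side0.png

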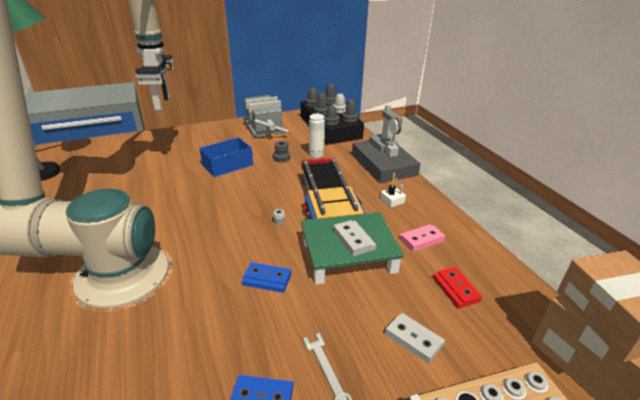

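Top view: grey jaw on the green apron at (358,185). The grey spare lies on the bench at (437,181), and the blue, pink and red look-alikes don't count. The lane runs to image left. Enlarging both views to measure.

```bash
python3 - <<'E'
import cv2
a=cv2.imread('pics/top0.png')[140:230,225:395]; cv2.imwrite('pics/topc.png',cv2.resize(a,None,fx=4.6,fy=4.6,interpolation=cv2.INTER_CUBIC))
a=cv2.imread('pics/side0.png')[150:285,285:410]; cv2.imwrite('pics/sidec.png',cv2.resize(a,None,fx=4.4,fy=4.4,interpolation=cv2.INTER_CUBIC))
E
```

```text
(no output)
```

View pics/topc.png

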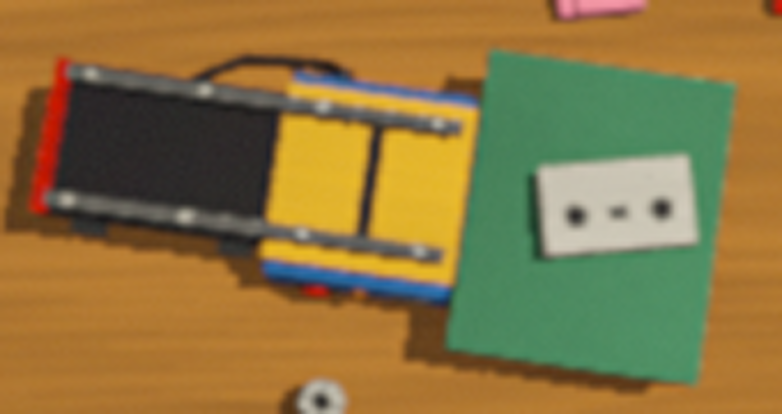

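View pics/sidec.png

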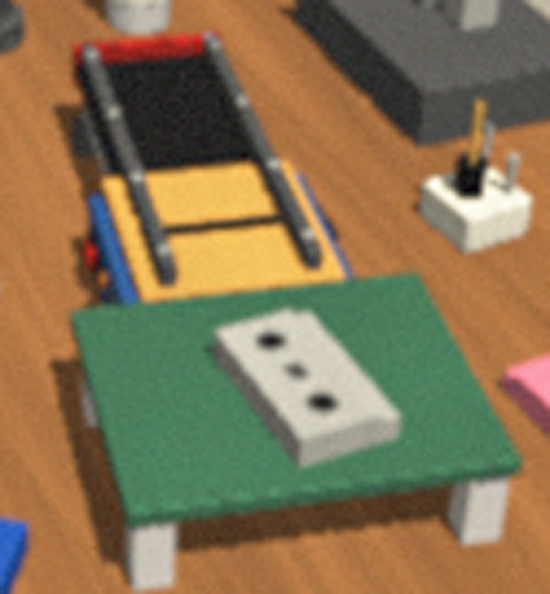

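```bash
cat > m.py <<'E'
from h import *
from scipy.optimize import least_squares
def proj(n,X):
    m,f=K(n); c=np.atleast_2d(X)@np.array(m['R']).T+np.array(m['t']); return np.c_[m['cx']+f*c[:,0]/c[:,2], m['cy']+f*c[:,1]/c[:,2]]
def quadfit(mask):
    c=max(cv2.findContours(mask.astype(np.uint8),cv2.RETR_EXTERNAL,cv2.CHAIN_APPROX_NONE)[0],key=cv2.contourArea)
    q=cv2.approxPolyDP(cv2.convexHull(c),4,True)[:,0].astype(float); P=c[:,0].astype(float)
    ctr=P.mean(0); L=[]
    for i in range(len(q)):
        a,b=q[i],q[(i+1)%len(q)]; d=(b-a)/np.linalg.norm(b-a); s=(P-a)@d; e=abs((P-a)@[-d[1],d[0]])
        k=(e<2)&(s>3)&(s<np.linalg.norm(b-a)-3); 
        if k.sum()<3: continue
        vx,vy,x0,y0=cv2.fitLine(P[k].astype(np.float32),cv2.DIST_L2,0,.01,.01).ravel(); nn=np.array([-vy,vx]); p=np.array([x0,y0])
        if (p-ctr)@nn<0: nn=-nn
        L.append((nn,nn@p+.5))   # outward half pixel
    return q,[np.linalg.solve([L[i][0],L[(i+1)%len(L)][0]],[L[i][1],L[(i+1)%len(L)][1]]) for i in range(len(L))]
E
python3 - <<'E'
from m import *
for n in('top','side'):
    z=np.load(f'pics/{n}0.npz'); p=z['p'].astype(int); d=z['d']
    g=(p[...,1]>p[...,0]+25)&(p[...,1]>p[...,2]+10)
    box=np.zeros_like(g); 
    if n=='top': box[140:230,310:395]=1
    else: box[205:275,295:410]=1
    g&=box
    q,c=quadfit(g)
    print(n,'green',q.tolist()); 
    for x in c: print('   ',x.round(2),atz(n,*x,.062).round(4))
    j=(p.min(2)>125)&(p.max(2)-p.min(2)<45)
    b=np.zeros_like(g)
    if n=='top': b[170:200,335:382]=1
    else: b[216:260,328:382]=1
    j&=b; q,c=quadfit(j); print(n,'jaw',j.sum(),q.tolist())
    for x in c: print('   ',x.round(2),atz(n,*x,.082).round(4))
    u,v=(358,192) if n=='top' else (358,236)
    print('depth heights jaw',dep(n,u,v,d),' apron',dep(n,*((335,205) if n=='top' else (325,240)),d))
E
```

```text
top green [[332.0, 151.0], [384.0, 159.0], [375.0, 222.0], [322.0, 215.0]]
    [384.18 158.06] [ 0.6359 -0.2365  0.062 ]
    [375.71 223.36] [ 0.4214 -0.1987  0.062 ]
    [321.63 215.31] [ 0.4521 -0.025   0.062 ]
    [331.52 150.8 ] [ 0.6654 -0.0637  0.062 ]
top jaw 620 [[374.0, 174.0], [376.0, 192.0], [344.0, 194.0], [342.0, 176.0]]
    [376.46 192.41] [ 0.5193 -0.2026  0.082 ]
    [343.01 195.2 ] [ 0.5133 -0.0952  0.082 ]
    [341.62 175.37] [ 0.578 -0.093  0.082]
    [374.84 172.79] [ 0.5834 -0.2004  0.082 ]
depth heights jaw [ 0.52220578 -0.1435374   0.08244898]  apron [ 0.48459952 -0.06938071  0.06156059]
side green [[402.0, 254.0], [314.0, 268.0], [302.0, 221.0], [379.0, 213.0]]
    [313.88 268.96] [ 0.4171 -0.2131  0.062 ]
    [300.49 220.46] [ 0.4501 -0.0305  0.062 ]
    [379.2  212.24] [ 0.6627 -0.0709  0.062 ]
    [403.96 256.48] [ 0.6316 -0.2496  0.062 ]
side jaw 770 [[334.0, 225.0], [356.0, 221.0], [375.0, 248.0], [354.0, 255.0]]
    [354.71 219.15] [ 0.5737 -0.0993  0.082 ]
    [379.11 247.41] [ 0.5792 -0.2196  0.082 ]
    [356.27 254.72] [ 0.5175 -0.2236  0.082 ]
    [331.58 223.65] [ 0.5105 -0.0958  0.082 ]
depth heights jaw [ 0.55211808 -0.1623955   0.08068118]  apron [ 0.4813643  -0.12398784  0.05896433]
```

```bash
cat > ov.py <<'E'
from m import *
O=np.array([.5697,.0168,0]); A=np.radians(-10.)
Rz=lambda a:np.array([[np.cos(a),-np.sin(a),0],[np.sin(a),np.cos(a),0],[0,0,1]])
W=lambda P:O+np.atleast_2d(P)@Rz(A).T/1
S=lambda X:(np.atleast_2d(X)-O)@Rz(A)
def overlay(n,img,out,box,k,jaw=None):
    x0,y0,x1,y1=box; im=cv2.resize(img[y0:y1,x0:x1,::-1],None,fx=k,fy=k,interpolation=cv2.INTER_CUBIC)
    def pl(P,c):
        q=(proj(n,W(np.array(P)/1000))-[x0,y0]+.5)*k; cv2.polylines(im,[np.round(q).astype(int)],True,c,1,cv2.LINE_AA)
    pl([[-110,-240,62],[110,-240,62],[110,-60,62],[-110,-60,62]],(0,0,255))
    for s in(-1,1): pl([[s*41,-50,78],[s*51,-50,78],[s*51,235,78],[s*41,235,78]],(255,255,0))
    pl([[-41,78,62],[41,78,62]],(255,0,255)); pl([[-41,235,62],[41,235,62]],(255,0,255))
    if jaw:
        a=jaw[2]; c,s=np.cos(a),np.sin(a)
        pl([[jaw[0]+c*u-s*v,jaw[1]+s*u+c*v,82] for u,v in((-31,-52),(31,-52),(31,52),(-31,52))],(255,0,0))
    cv2.imwrite(out,im)
E
python3 - <<'E'
from ov import *
import numpy as np
t=np.load('pics/top0.npz')['p'];s=np.load('pics/side0.npz')['p']
overlay('top',t,'pics/o1.png',(225,140,395,230),4.6,(7.6,-166,.227))
overlay('side',s,'pics/o2.png',(285,150,410,285),4.4,(7.6,-166,.227))
a=cv2.imread('pics/o1.png');b=cv2.imread('pics/o2.png')
b=cv2.resize(b,None,fx=.0+a.shape[0]/b.shape[0]*1.0,fy=a.shape[0]/b.shape[0])
E
```

```text
(no output)
```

View pics/o1.png

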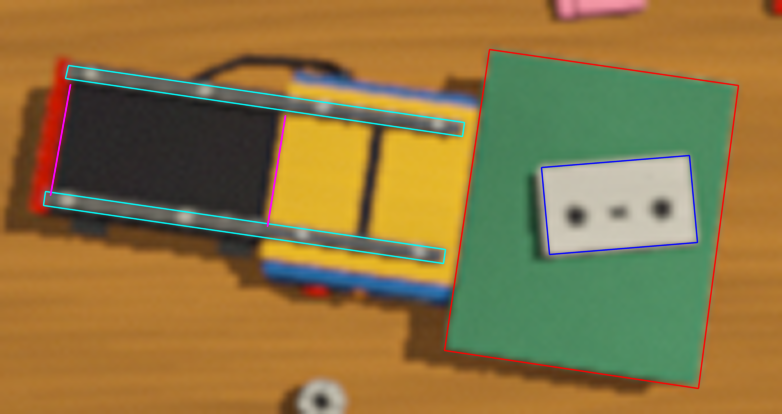

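View pics/o2.png

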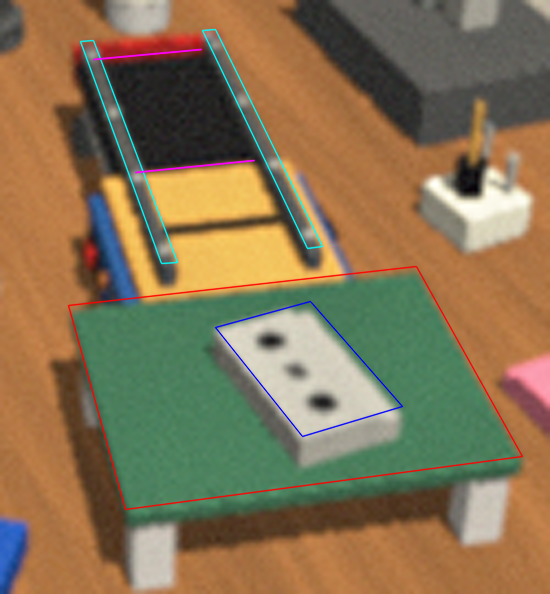

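Both overlays fit: exact in the top view, about 4–6 mm along-lane offset in the side view and about 2 mm across, which is tolerable. In station coordinates the jaw is at about (7.6, -166) mm and askew by +0.227 rad.

Plan:
1. Square and centre it with a two-finger push on its +x side.
2. Push it from behind.

step_arm(
  rows=[
    [[2.7,-4.38,0],[0,0,0.0113]],
    [[2.7,-4.38,0],[0,0,0.0113]],
    [[2.7,-4.38,0],[0,0,0.0113]],
    [[2.7,-4.38,0],[0,0,0.0113]],
    [[2.7,-4.38,0],[0,0,0.0113]],
    [[2.7,-4.38,0],[0,0,0.0113]],
    [[2.7,-4.38,0],[0,0,0.0113]],
    [[2.7,-4.38,0],[0,0,0.0113]],
    [[2.7,-4.38,0],[0,0,0.0113]],
    [[2.7,-4.38,0],[0,0,0.0113]],
    [[2.7,-4.38,0],[0,0,0.0113]],
    [[2.7,-4.38,0],[0,0,0.0113]],
  ],
  hand=0.745,
)

```text
t: 1.6
eef_pos: [0.5003, 0.0203, 0.2272]
tool_rot: [[0.174, 0.985, -0.0], [0.985, -0.174, 0.0], [0.0, -0.0, -1.0]]
contact_force: [1.6, -0.3, 0.5]
grip_width: 0.0704
```

step_arm(
  rows=[
    [[2.7,-4.38,0],[0,0,0]],
    [[2.7,-4.38,0],[0,0,0]],
    [[2.7,-4.38,0],[0,0,0]],
    [[2.7,-4.38,0],[0,0,0]],
    [[0,0,-4],[0,0,0]],
    [[0,0,0],[0,0,0]],
    [[0,0,0],[0,0,0]],
  ],
)

```text
t: 2.48
eef_pos: [0.6079, -0.1529, 0.1881]
tool_rot: [[0.174, 0.985, 0.0], [0.985, -0.174, 0.0], [0.0, 0.0, -1.0]]
contact_force: [0.1, -0.1, 0.0]
grip_width: 0.07
```

step_arm(
  rows=[
    [[0,0,-3],[0,0,0]],
    [[0,0,-3],[0,0,0]],
    [[0,0,-2],[0,0,0]],
    [[0,0,-1.4],[0,0,0]],
    [[0,0,0],[0,0,0]],
  ],
)

```text
t: 3.1
eef_pos: [0.6079, -0.1529, 0.0937]
tool_rot: [[0.174, 0.985, -0.0], [0.985, -0.174, 0.0], [0.0, -0.0, -1.0]]
contact_force: [-0.3, 0.6, -0.8]
grip_width: 0.0697
```

```bash
python3 - <<'E'
from ov import *
e=env.read_state()
print(e['eef_pos'],S(e['eef_pos'])*1000,e['contact_force'])
t,_=snap('top','t1');s,_=snap('side','s1')
overlay('top',t,'pics/o3.png',(300,140,395,230),4.4,(7.6,-166,.227))
overlay('side',s,'pics/o4.png',(300,150,410,285),4,(7.6,-166,.227))
a=cv2.imread('pics/o3.png');b=cv2.imread('pics/o4.png')
c=np.zeros((540,a.shape[1]+b.shape[1],3),np.uint8);c[:a.shape[0],:a.shape[1]]=a;c[:b.shape[0],a.shape[1]:]=b;c=cv2.resize(c,(min(800,c.shape[1]),540));cv2.imwrite('pics/c1.png',c)
E
```

```text
[ 0.60785531 -0.15287774  0.09373211] [[  67.03987683 -160.47435608   93.73211315]] [-0.25775197  0.55924186 -0.7972673 ]
```

View pics/c1.png

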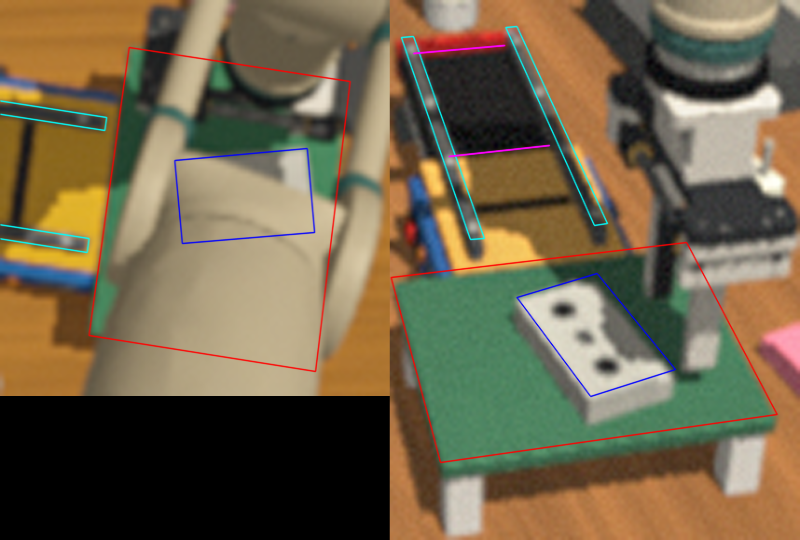

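The tip stands just beside the jaw's +x flank at (700,370), slightly above the apron. Lowering it, then pushing toward station -x.

step_arm(
  rows=[
    [[0,0,-0.5],[0,0,0]],
    [[-0.39,0.07,0],[0,0,0]],
    [[-0.39,0.07,0],[0,0,0]],
    [[-0.39,0.07,0],[0,0,0]],
    [[-0.39,0.07,0],[0,0,0]],
    [[-0.39,0.07,0],[0,0,0]],
    [[-0.39,0.07,0],[0,0,0]],
    [[0,0,0],[0,0,0]],
  ],
)

```text
t: 4.2
eef_pos: [0.5844, -0.1493, 0.0889]
tool_rot: [[0.174, 0.985, 0.001], [0.985, -0.174, -0.0], [-0.0, 0.001, -1.0]]
contact_force: [2.2, -2.5, 0.8]
grip_width: 0.0702
```

```bash
cat > look.py <<'E'
import sys
from ov import *
e=env.read_state(); print(S(e['eef_pos'])*1000,e['contact_force'].round(1))
jaw=tuple(map(float,sys.argv[2:5]))
s,_=snap('side','s'+sys.argv[1]); overlay('side',s,f'pics/l{sys.argv[1]}.png',(285,150,410,285),4.4,jaw)
E
python3 look.py a 0 -166 0
```

```text
[[  43.34400798 -161.05406506   88.88412272]] [ 2.2 -2.5  0.8]
```

View pics/la.png

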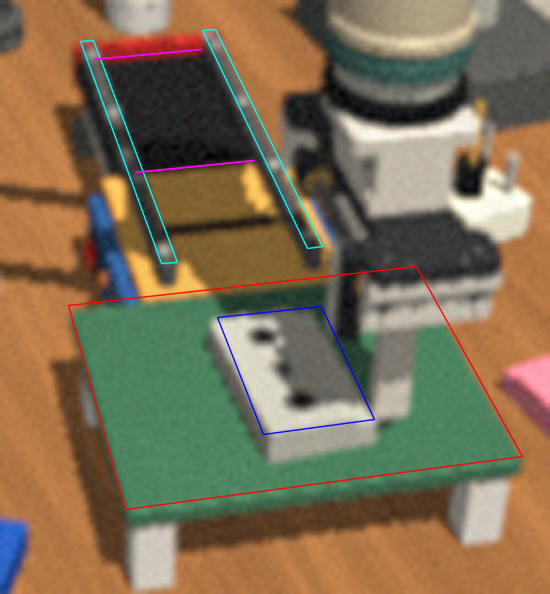

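Jaw is nearly square; the finger is on its rear flank. Another 4 mm.

step_arm(
  rows=[
    [[-0.2,0.035,0],[0,0,0]],
    [[-0.2,0.035,0],[0,0,0]],
    [[0,0,0],[0,0,0]],
    [[0,0,0],[0,0,0]],
  ],
)

```text
t: 4.75
eef_pos: [0.5807, -0.1485, 0.0887]
tool_rot: [[0.174, 0.985, 0.001], [0.985, -0.174, -0.0], [-0.0, 0.001, -1.0]]
contact_force: [3.5, -2.4, 2.3]
grip_width: 0.07
```

```bash
python3 look.py b -1 -166 0; python3 - <<'E'
from ov import *
e=env.read_state(); print(e['ft_torque'], np.load('pics/sb.npz')['p'].shape)
p=np.load('pics/sb.npz')['p']; im=cv2.resize(p[205:270,320:385,::-1],None,fx=8,fy=8,interpolation=cv2.INTER_CUBIC)
# zoom with alignment guide
def ln(P,c):
    q=(proj('side',W(np.array(P)/1000))-[320,205]+.5)*8; cv2.polylines(im,[np.round(q).astype(int)],False,c,1,cv2.LINE_AA)
ln([[-32,-218,82],[-32,-114,82]],(255,0,0)); ln([[19,-218,82],[19,-114,82]],(0,0,255)); ln([[-32,-218,62],[30,-218,62]],(255,0,255))
cv2.imwrite('pics/lb2.png',im)
E
```

```text
[[  39.57246629 -160.89558076   88.6933341 ]] [ 3.5 -2.4  2.3]
[-0.65449762 -0.64249717  0.20432534] (400, 640, 3)
```

View pics/lb2.png

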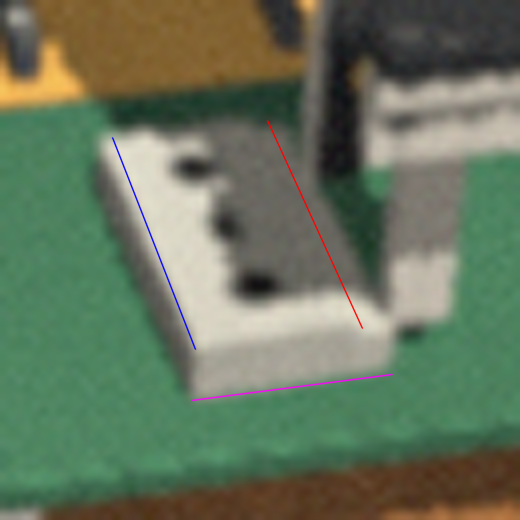

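Jaw edges now lie nearly parallel to the lane, with the centre about 3 mm to -x. Retracting and turning the hand, and clearing the top view for a proper measurement.

step_arm(
  rows=[
    [[2,-0.35,0],[0,0,0]],
    [[0.5,-0.1,4],[0,0,0]],
    [[0,0,6],[0,0,0]],
    [[-1.2,-2.7,0],[0,0,-0.1745]],
    [[-1.2,-2.7,0],[0,0,-0.1745]],
    [[-1.2,-2.7,0],[0,0,-0.1745]],
    [[-1.2,-2.7,0],[0,0,-0.1745]],
    [[-1.2,-2.7,0],[0,0,-0.1745]],
    [[-1.2,-2.7,0],[0,0,-0.1745]],
    [[-1.2,-2.7,0],[0,0,-0.1745]],
    [[-1.2,-2.7,0],[0,0,-0.1745]],
    [[-1.2,-2.7,0],[0,0,-0.1745]],
  ],
)

```text
t: 6.3
eef_pos: [0.4952, -0.3937, 0.1868]
tool_rot: [[0.984, -0.18, -0.005], [-0.18, -0.984, 0.007], [-0.006, -0.006, -1.0]]
contact_force: [-0.2, 0.3, -0.2]
grip_width: 0.07
```

step_arm(
  rows=[
    [[0,0,0],[0,0,0]],
    [[0,0,0],[0,0,0]],
    [[0,0,0],[0,0,0]],
  ],
  hand=0.32,
)

```text
t: 6.68
eef_pos: [0.4976, -0.3941, 0.1882]
tool_rot: [[0.985, -0.172, -0.001], [-0.172, -0.985, 0.002], [-0.001, -0.002, -1.0]]
contact_force: [0.0, -0.6, -0.8]
grip_width: 0.0432
```

```bash
cat > tj.py <<'E'
from ov import *
import sys
e=env.read_state(); print('tcp st',S(e['eef_pos'])*1000)
t,_=snap('top',sys.argv[1]); p=t.astype(int)
j=(p.min(2)>125)&(p.max(2)-p.min(2)<45); b=np.zeros(j.shape,bool); b[165:205,330:382]=1
q,c=quadfit(j&b); print(len(c))
P=S(np.array([atz('top',*x,.082) for x in c]))*1000; print(P.round(1)); print('centre',P.mean(0).round(1))
overlay('top',t,f'pics/{sys.argv[1]}o.png',(225,140,395,230),4.6,(P[:,0].mean(),P[:,1].mean(),0))
E
python3 tj.py t2
```

```text
tcp st [[ 3.31433093e-01 -4.17224037e+02  1.88174683e+02]]
4
[[  33.7 -218.1   82. ]
 [ -14.8 -210.    82. ]
 [ -23.6 -109.4   82. ]
 [  27.8 -104.9   82. ]]
centre [   5.8 -160.6   82. ]
```

View pics/t2o.png

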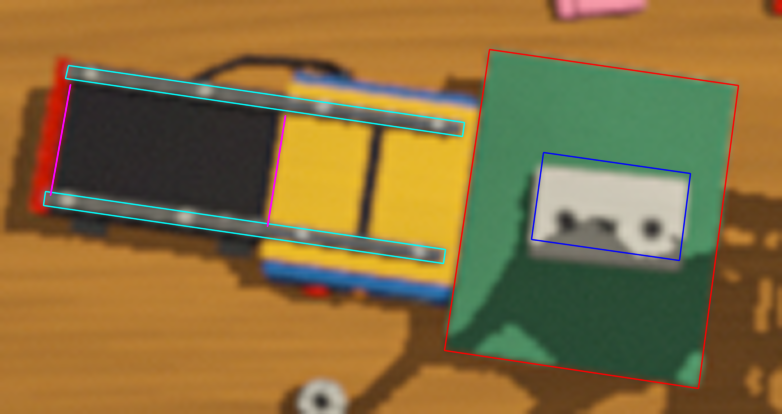

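Top view: the far edge runs (540,165)–(690,180) and the rear edge (690,180)–(682,270), with the rest in the arm's shadow, so the automatic fit isn't reliable here. Reading by eye, the centre is x ≈ -0.5 mm, the residual askew about +0.04 rad and the rear face at y ≈ -213. That's fine for a two-finger rear push, which squares it up.

step_arm(
  rows=[
    [[0.75,4.235,0],[0,0,0]],
    [[0.75,4.235,0],[0,0,0]],
    [[0.75,4.235,0],[0,0,0]],
    [[0.75,4.235,0],[0,0,0]],
    [[0,0,0],[0,0,0]],
    [[0,0,-4],[0,0,0]],
    [[0,0,-3],[0,0,0]],
    [[0,0,-2],[0,0,0]],
    [[0,0,-0.9],[0,0,0]],
    [[0,0,0],[0,0,0]],
    [[0,0,0],[0,0,0]],
  ],
)

```text
t: 8.1
eef_pos: [0.5281, -0.2271, 0.0904]
tool_rot: [[0.985, -0.174, 0.002], [-0.174, -0.985, -0.001], [0.002, 0.001, -1.0]]
contact_force: [1.2, -0.1, 0.3]
grip_width: 0.0303
```

```bash
python3 -c "
from ov import *
e=env.read_state();print(S(e['eef_pos'])*1000,e['contact_force'],np.degrees(np.arctan2(e['tool_rot'][1,0],e['tool_rot'][0,0])),e['grip_width'])"
```

```text
[[   1.41992872 -247.38713819   90.42362998]] [ 1.19286427 -0.07096511  0.30525929] -10.022414765057157 0.03027501656638051
```

step_arm(
  rows=[
    [[-0.1,0.02,-0.15],[0,0,0]],
    [[0.12,0.69,0],[0,0,0]],
    [[0.12,0.69,0],[0,0,0]],
    [[0.12,0.69,0],[0,0,0]],
    [[0.12,0.69,0],[0,0,0]],
    [[0.12,0.69,0],[0,0,0]],
    [[0.12,0.69,0],[0,0,0]],
    [[0.12,0.69,0],[0,0,0]],
    [[0.12,0.69,0],[0,0,0]],
    [[0.12,0.69,0],[0,0,0]],
    [[0,0,0],[0,0,0]],
  ],
)

```text
t: 9.48
eef_pos: [0.5376, -0.1631, 0.0881]
tool_rot: [[0.985, -0.174, 0.001], [-0.174, -0.985, 0.001], [0.0, -0.001, -1.0]]
contact_force: [-0.4, -1.1, -0.0]
grip_width: 0.0298
```

```bash
python3 look.py c 0 -125 0; python3 - <<'E'
from ov import *
t,_=snap('top','t3'); overlay('top',t,'pics/t3o.png',(260,140,395,230),4.6,(0,-125,0))
a=cv2.imread('pics/t3o.png');b=cv2.imread('pics/lc.png')[200:500,50:540]
a=cv2.resize(a,None,fx=.79,fy=.79);w=max(a.shape[1],b.shape[1])
pad=lambda x:np.pad(x,((0,0),(0,w-x.shape[1]),(0,0)))
c=np.vstack([pad(a),pad(b)])[:800]; f=min(1,600/c.shape[0]); cv2.imwrite('pics/c2.png',cv2.resize(c,None,fx=f,fy=f))
E
```

```text
[[  -0.40906021 -182.71451386   88.06070042]] [-0.4 -1.1 -0. ]
```

View pics/c2.png

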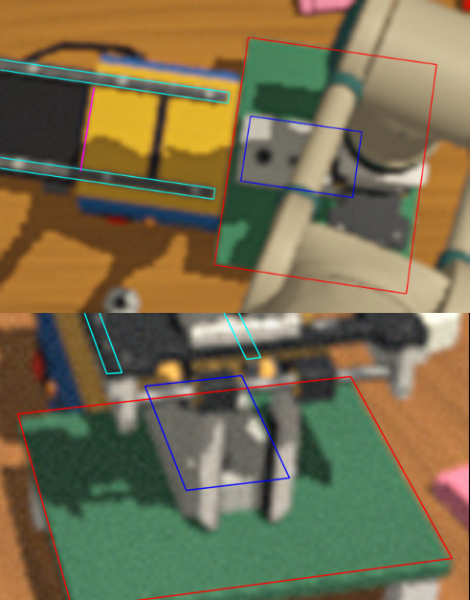

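Top view: jaw front edge at (246,115)–(240,182) lies almost on the prediction for x=0, y=-125, and the side view shows both fingers on the rear face. I'll fit the front edge numerically.

```bash
cat > fe.py <<'E'
from ov import *
import sys
def rect(img,x0,x1,y0,y1,z=.082,k=1):  # station-rectified view, 1 px = k mm; rows = y (down), cols = x
    xs=np.arange(x0,x1,k);ys=np.arange(y0,y1,k);X,Y=np.meshgrid(xs,ys)
    P=W(np.c_[X.ravel(),Y.ravel(),np.full(X.size,z*1000)]/1000); q=proj('top',P).reshape(*X.shape,2).astype(np.float32)
    return cv2.remap(img,q[...,0],q[...,1],cv2.INTER_CUBIC),xs,ys
E
python3 - <<'E'
from fe import *
t=np.load('pics/t3.npz')['p']; r,xs,ys=rect(t,-50,50,-110,-58)
hsv=cv2.cvtColor(r,cv2.COLOR_RGB2HSV); s=hsv[...,1].astype(int)
print('x of flanks per row y:')
for y in range(-106,-72,4):
    k=np.where(s[y+110]<90)[0]; print(y,xs[k.min()],xs[k.max()],len(k)) if len(k) else print(y)
print('front y per col:')
for x in range(-36,37,6):
    k=np.where(s[:,x+50]<90)[0]; print(x,ys[k.max()] if len(k) else None,end='; ')
E
```

```text
x of flanks per row y:
-106 -36 33 70
-102 -36 33 70
-98 -36 34 71
-94 -36 36 73
-90 -36 36 73
-86 -36 36 73
-82 -36 35 72
-78 -36 34 71
-74 -35 35 71
front y per col:
-36 -62; -30 -62; -24 -63; -18 -63; -12 -62; -6 -62; 0 -64; 6 -64; 12 -63; 18 -63; 24 -64; 30 -62; 36 -62;
```

Front edge is flat and the flanks are symmetric (about -0.7 mm), so the jaw is square and centred. Pushing on.

step_arm(
  rows=[
    [[0.122,0.689,0.02],[0,0,0]],
    [[0.122,0.689,0.02],[0,0,0]],
    [[0.122,0.689,0],[0,0,0]],
    [[0.122,0.689,0],[0,0,0]],
    [[0.122,0.689,0],[0,0,0]],
    [[0.122,0.689,0],[0,0,0]],
    [[0.122,0.689,0],[0,0,0]],
    [[0.122,0.689,0],[0,0,0]],
    [[0.122,0.689,0],[0,0,0]],
    [[0.122,0.689,0],[0,0,0]],
    [[0,0,0],[0,0,0]],
  ],
)

```text
t: 10.95
eef_pos: [0.5498, -0.094, 0.0886]
tool_rot: [[0.985, -0.174, 0.001], [-0.174, -0.985, 0.002], [0.0, -0.002, -1.0]]
contact_force: [-0.1, 0.0, -0.5]
grip_width: 0.0301
```

```bash
python3 - <<'E'
from fe import *
e=env.read_state();print(S(e['eef_pos'])*1000,e['contact_force'])
t,_=snap('top','t4'); r,xs,ys=rect(t,-60,60,-110,60)
cv2.imwrite('pics/r4.png',cv2.resize(np.flipud(r[...,::-1]),None,fx=3.4,fy=3.4,interpolation=cv2.INTER_CUBIC))
s=cv2.cvtColor(r,cv2.COLOR_RGB2HSV)[...,1].astype(int)
for y in range(-80,20,8): 
    k=(s[y+110]<90); print(y,''.join('#' if a else '.' for a in k[::2]))
E
```

```text
[[  -0.36908596 -112.54311549   88.62266951]] [-0.07102738  0.03089309 -0.51613087]
-80 #########...################################################
-72 .............##################################.....########
-64 ............################################################
-56 ######.......###############################################
-48 #####.######################################################
-40 #######.####################################################
-32 #######.#####################################......####.....
-24 ##########....################################.....####.....
-16 .....####.....################################.....####.....
-8 ......###.....################################.....####.....
0 ......###......##############################......####.....
8 ......############################.##########..########.....
16 ......###..........................................####.....
```

Rectified top view shows equal gaps of about 10 mm on both sides. Continuing over the plate.

step_arm(
  rows=[
    [[0.122,0.689,0],[0,0,0]],
    [[0.122,0.689,0],[0,0,0]],
    [[0.122,0.689,0],[0,0,0]],
    [[0.122,0.689,0],[0,0,0]],
    [[0.122,0.689,0],[0,0,0]],
    [[0.122,0.689,0],[0,0,0]],
    [[0.122,0.689,0],[0,0,0]],
    [[0.122,0.689,0],[0,0,0]],
    [[0.122,0.689,0],[0,0,0]],
    [[0.122,0.689,0],[0,0,0]],
    [[0.122,0.689,0],[0,0,0]],
    [[0,0,0],[0,0,0]],
  ],
)

```text
t: 12.5
eef_pos: [0.5631, -0.0195, 0.0888]
tool_rot: [[0.985, -0.174, 0.001], [-0.174, -0.985, -0.0], [0.001, 0.0, -1.0]]
contact_force: [-0.5, -2.1, 1.9]
grip_width: 0.0305
```

```bash
python3 - <<'E'
from fe import *
e=env.read_state();print(S(e['eef_pos'])*1000,e['contact_force'])
t,_=snap('top','t5'); r,xs,ys=rect(t,-60,60,-40,120)
s=cv2.cvtColor(r,cv2.COLOR_RGB2HSV)[...,1].astype(int)
for y in range(-8,104,8): 
    k=(s[y+40]<90); print(y,''.join('#' if a else '.' for a in k[::2]))
E
```

```text
[[ -0.15576178 -36.87879202  88.76390894]] [-0.47708609 -2.05997414  1.88763701]
-8 ############################################################
0 #########.....##############################################
8 ......######################################################
16 ......###.....################################.....#########
24 ......###.....################################.....#########
32 ......###.....################################.....#########
40 ......###.....###############################...#######..###
48 #########################################################...
56 ..########################################################..
64 ..######################################################....
72 ##########....################################....######....
80 .#############################################....######....
88 ########################################################....
96 ########################################################....
```

Still centred. Next stretch.

step_arm(
  rows=[
    [[0.122,0.689,0],[0,0,0]],
    [[0.122,0.689,0],[0,0,0]],
    [[0.122,0.689,0],[0,0,0]],
    [[0.122,0.689,0],[0,0,0]],
    [[0.122,0.689,0],[0,0,0]],
    [[0.122,0.689,0],[0,0,0]],
    [[0.122,0.689,0],[0,0,0]],
    [[0.122,0.689,0],[0,0,0]],
    [[0.122,0.689,0],[0,0,0]],
    [[0.122,0.689,0],[0,0,0]],
    [[0.122,0.689,0],[0,0,0]],
    [[0,0,0],[0,0,0]],
  ],
)

```text
t: 14.05
eef_pos: [0.5764, 0.056, 0.0888]
tool_rot: [[0.985, -0.174, 0.0], [-0.174, -0.985, -0.001], [0.0, 0.001, -1.0]]
contact_force: [-0.0, -3.6, 2.2]
grip_width: 0.0299
```

```bash
python3 - <<'E'
from fe import *
e=env.read_state();print(S(e['eef_pos'])*1000,e['contact_force'])
t,_=snap('top','t6'); r,xs,ys=rect(t,-60,60,40,220)
g=r.max(2)
for y in range(40,216,8): print(y,' '.join(f'{int(a):3d}' for a in g[y-40,::5]))
E
```

```text
[[-0.22648198 39.73720186 88.76572455]] [-0.03897412 -3.60271488  2.18063509]
40  66  66  66  67  67  67  69  52  74 106 191 208 125  52 127 160 129 123 125 125 113 100 100 109
48  65  67  66  65  68  68  61  37  71 111 191 175  47  88 150 116 113 113 101  98  97  98 108 130
56  65  65  65  66  66  66  64  43  76 111 187 135  60 131 121 101  99  98  99  98 103 106 113 134
64  66  65  66  64  65  67  65  39  76 113 184 101  55 123 106  98  98  99  98 104 112 107 119 138
72  64  65  65  65  65  67  59  34  74 108 131  99  45  97 102  98  98  99  96 103 113 108 125 142
80  83  76  65  66  60  54  80  82  69  77 118 129  69  73 101 100  98  98  96 102 111 109 128 144
88  59  63  62  60  37  54 107 113  96  87 119 132 122  85  88 102  99  98 101 114 108 113 133 147
96  46  32  48  53  36  51 106 114 114 113 107 119 127 128 111  99  97  97  97 110 107 118 138 148
104  48  28  48  57  39  53 105 115 114 114  84  54  92 113 113 111 115 148 122  98 105 124 140 152
112  85  40  49  56  36  49 106 116 114 112 112 108 110 111 112 112 111 140 125  76 105 129 145 154
120  88  36  47  56  33  51 10
[... 469 characters left out ...]

160 184 190 189 189 189 190 190 191 191 192 192 192 193 194 193 193 194 195 197 200 128 107 109 144
168 148 146 150 153 154 154 156 160 161 159 161 166 166 164 166 171 171 170 174 166 106  99 103 158
176  81  40  53  54  46  41  39  42  48  48  48  53  65  67  67  72  75  78  83  77  75  75  76 114
184  73  36  49  55  36  25  24  25  27  26  29  41  40  42  40  41  40  41  41  29  70 102 104 121
192  43  28  49  56  41  25  26  28  26  23  34  44  41  42  42  42  41  42  43  36  70 101  99 159
200  45  31  51  56  39  25  25  23  25  25  37  44  42  42  43  44  41  42  43  33  59  98 104 169
208  45  26  51  55  39  25  23  27  23  29  42  42  44  42  42  41  42  41  44  31  73 107 107 159
```

Near flank still at x ≈ -32, so about 9 mm clear. Final 57 mm, then back off.

step_arm(
  rows=[
    [[0.122,0.689,0],[0,0,0]],
    [[0.122,0.689,0],[0,0,0]],
    [[0.122,0.689,0],[0,0,0]],
    [[0.122,0.689,0],[0,0,0]],
    [[0.122,0.689,0],[0,0,0]],
    [[0.122,0.689,0],[0,0,0]],
    [[0.122,0.689,0],[0,0,0]],
    [[0.087,0.492,0],[0,0,0]],
    [[0.05,0.29,0],[0,0,0]],
    [[0,0,0],[0,0,0]],
    [[0,0,0],[0,0,0]],
  ],
)

```text
t: 15.48
eef_pos: [0.5861, 0.1112, 0.0888]
tool_rot: [[0.985, -0.174, -0.0], [-0.174, -0.985, -0.002], [0.0, 0.002, -1.0]]
contact_force: [-1.3, -5.8, 4.3]
grip_width: 0.0302
```

step_arm(
  rows=[
    [[-0.087,-0.492,0],[0,0,0]],
    [[-0.35,-1.97,0],[0,0,0]],
    [[-0.35,-1.97,0],[0,0,0]],
    [[0,0,4],[0,0,0]],
    [[0,0,5],[0,0,0]],
    [[0,0,5],[0,0,0]],
    [[-0.85,-4.8,0],[0,0,0]],
    [[-0.85,-4.8,0],[0,0,0]],
    [[-0.85,-4.8,0],[0,0,0]],
    [[-0.85,-4.8,0],[0,0,0]],
    [[-0.85,-4.8,0],[0,0,0]],
    [[-0.85,-4.8,0],[0,0,0]],
  ],
)

```text
t: 16.98
eef_pos: [0.5261, -0.2223, 0.2283]
tool_rot: [[0.985, -0.175, 0.0], [-0.175, -0.985, 0.0], [0.0, -0.0, -1.0]]
contact_force: [0.8, 0.5, 0.3]
grip_width: 0.0298
```

```bash
python3 - <<'E'
from fe import *
t,_=snap('top','t7'); s,_=snap('side','s7')
overlay('top',t,'pics/t7o.png',(225,140,395,230),4.6,(0,157,0))
overlay('side',s,'pics/s7o.png',(285,150,400,240),4.0,(0,157,0))
a=cv2.imread('pics/t7o.png');b=cv2.imread('pics/s7o.png');a=cv2.resize(a,None,fx=.55,fy=.55)
w=max(a.shape[1],b.shape[1]);pad=lambda x:np.pad(x,((0,0),(0,w-x.shape[1]),(0,0)))
cv2.imwrite('pics/c7.png',np.vstack([pad(a),pad(b)]))
# bystander check: image change in both views at bystanders
for n,im in(('top',t),('side',s)):
    d=np.abs(im.astype(int)-np.load(f'pics/{n}0.npz')['p'].astype(int)).max(2)
    B={'top':{'spare':(437,181),'collet':(294,228),'chuck':(187,195),'drill':(298,123),'spanner':(440,240),'can':(185,152),'bin':(180,252)},'side':{'spare':(415,337),'collet':(279,215),'chuck':(282,152),'drill':(394,192),'can':(317,135),'bin':(227,157)}}[n]
    print(n,{k:int(np.median(d[v-6:v+7,u-6:u+7])) for k,(u,v) in B.items()})
r,xs,ys=rect(t,-60,60,60,240); g=r.max(2)
for y in range(90,226,12): print(y,' '.join(f'{int(a):3d}' for a in g[y-60,::4]))
E
```

```text
top {'spare': 49, 'collet': 3, 'chuck': 1, 'drill': 1, 'spanner': 1, 'can': 1, 'bin': 2}
side {'spare': 5, 'collet': 9, 'chuck': 4, 'drill': 4, 'can': 5, 'bin': 5}
90  46  33  42  60  72  52  39  46  46  46  45  46  47  45  44  43  44  45  44  46  46  45  44  45  34  65 105 101 133 176
102  45  30  54 103 113  87  53  82 114 109 106 118 114 115 111 105 114 116 114 111 114 122 107  55  32  64  96  99 131 184
114  87  48  58  97 103  66  58 135 188 196 195 195 196 199 196 195 195 193 194 197 196 199 190 132  45  63 108 102 134 178
126  87  48  61 112 122  88  45 131 195 197 196 187 128  59  47 104 174 194 193 192 194 198 189 119  43  59  96 106 131 160
138  89  45  65 133 143  85  48 131 188 196 195 195 193 186 178 186 193 192 192 195 195 197 189 129  40  78 143 140  78  65
150  88  43  61 109 107  74  46 138 196 199 195 196 190 175 165 183 193 193 193 194 196 197 187 119  45  59  95 100 134 180
162  92  48  54  98 100  64  52 133 189 197 197 197 179 138 130 172 192 193 194 194 195 196 189 129  44  69 106 101 129 170
174  85  45  65 109 109  71  45 135 194 199 197 195 195 199 197 195 194 195 194 194 195 197 186 116  42  58  95  98 131 173
186  63  35  56  95  99  64  52 135 190 199 200 188 133  62  49 110 173 194 194 194 194 196 190 129  45  69 107 101 123 168
198  45  41  72 110 110  72  50 137 194 200 199 197 194 182 176 183 193 196 194 194 195 196 186 124  46  56  96  98 132 175
210  58  32  54 104 112  72  36  89 148 146 149 150 151 144 140 148 150 154 148 138 132 126 116  77  39  75 118 110 126 168
222  80  43  74 131 135  85  41  39  40  41  42  40  41  40  41  42  41  40  40  39  40  40  39  38  32  63 114 118 135 172
```

View pics/c7.png

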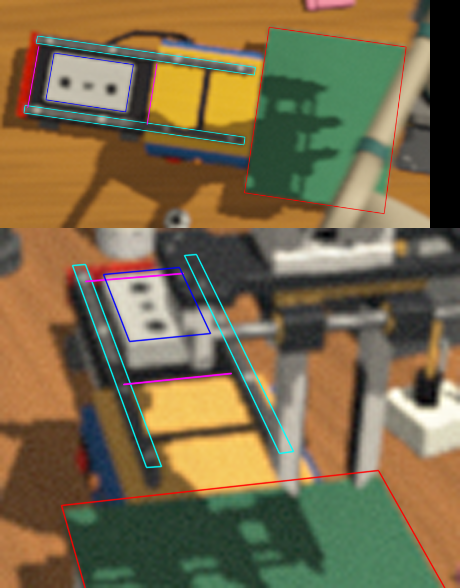

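The jaw lies at x about 0, y about 156 and flat. The top-view change at the spare jaw is the arm passing over it; the side view there is unchanged. Handing in.

```bash
python3 -c "
from workcell import env
print(env.hand_in())"
```

```text
the job is handed in; nothing more can be done
None
```

The jaw is pushed across the brass plate and lies whole on the black run-out. I handed the job in at about t = 17 s of the 67 s allowed; no verdict was reported.

**How:** I squared and centred the jaw with a two-finger push on its +x side. Then I pushed it from behind, with the fingertips about 30 mm apart, at about 56 mm/s down the lane.

**Last checks that agreed:**
- **Position:** in the top view the jaw's centre is at about x = 0, y = 156 mm of the station. Its flanks are at about ±32 mm, roughly 9 mm clear of each rail, and it is square to the lane.
- **Forces:** readings stayed at about 7 N or less at the end of every move.
- **Bystanders:** the picture is unchanged from the start at all of them. I checked the spanner in the top view only.

**Checks that disagreed:**
- The side camera put the station 4–6 mm off along the lane compared with the top camera. That is well inside the ±28 mm tolerance there.
- An automatic fit of the jaw's outline failed once because of the arm's shadow, so I read the edges by eye instead.
- The top view changed at the spare jaw because the arm was over it. The side view showed it had not moved.

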